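# Bring up and lock the tailstock of a tyre-truing lathe

## Robot

A 6-joint arm with a two-finger parallel gripper is mounted at the origin on the work surface. World frame = base frame: x ahead of the robot, y to its left, z up, the work surface at z = 0. Lengths are in mm, angles in degrees, forces in N, time in s.
With the tool pointing down it reaches from about 300 to 1000 mm from the base axis. Payload 5.1 kg.
Tool frame: the origin (TCP) lies on the centre line of the jaws, within the pads' length; the fingertips stand 25 mm ahead of it and the grasp point (between the pads) lies 6 mm ahead of it (finger_overhang is the z of the fingertips in the tool frame, in mm); z points along the fingers, y is the direction in which the jaws open and shut (so a half turn about z gives the same grasp; the last joint's range is limited). The gripper opens to 95 mm and grips with 3 to 60 N. Pads are 20 mm wide; open, the fingers measure 119 mm over their backs; the gripper's body (75 mm by 180 mm) begins 59 mm behind the grasp point.
Start: joints at [68.892, 7.093, 94.555, -0, 78.352, -4.733], TCP at [183.273, 623.615, 239.656] pointing down, gripper open.
Joint ranges: [-149.61, 149.61], [-58.7, 133.49], [1.44, 155.28], [-77.14, 257.14], [18.33, 153.61], [-166.67, 166.67]. Speed limits (degrees/s): [147.25, 147.25, 180, 180, 180, 180].

## Interface

Orientations are given as a 3x3 rotation matrix whose columns are the frame's x, y, z axes.
In Python, from workcell import read_state, camera, camera_model, job_done, finger_overhang gives the robot as it stands.
- The arm moves only by the tool apply_moves, never from a script. Its argument "series" is a list of rows, each an object with "angular": the turn, a rotation vector about the tool's x, y, z in degrees, a list of three; "offset": the shift along the tool's x, y, z in m, a list of three; "fingers": the closure in counts, from 0 (fully open) to 255 (shut). A call has 1 to 10 rows; each row shifts and turns the commanded pose from where the row before left it, along the tool's axes as they then stand; what a row does not reach is not made up. A row lasts 1/12 s, in which the tool goes at most 41.7 mm and 7.16 degrees, less where a joint would pass 70% of its speed; a pose out of reach is approached as far as the arm can. A call is refused whole if a number of a shift passes 0.0417 or a number of a turn 7.16, either way. A call with a gripper value outside its range is refused whole. The fingers move at their own pace and stop on an object; "grip_force" is the grip in N (left out, the last holds). Time passes only in rows, so rows that do not move let the fingers close. It gives the time, the measured TCP pose, the force and the opening at its end, in the units of the state.
- read_state(): the state, without advancing time (a new reading comes with each control period).
- camera(name): name is "side" or "top"; returns the picture (420x560x3 uint8, red, green, blue); there is no depth.
- camera_model(name): a dict with "fx", "fy", "cx", "cy" (pixels), "dist_coeffs" ([k1, k2, p1, p2, k3] as OpenCV has them; the pictures are not rectified), "eye" and "orientation" of the camera in the world. Camera axes: x right, y up, looking along -z (the intrinsics and any distortion apply to the point x, -y, -z); pixel columns grow to the right and rows downward; lengths in mm; the calibration is good to about 2 mm. A picture is of the moment at which its call begins. camera_model takes no time and is no camera call.
- job_done(): hands the job in, once; it reports no verdict.
The state is a dict: "time_s": time; "joint_positions": joint angles; "joint_velocities": joint speeds; "tau": joint torques, N m; "position": TCP position; "tool_rot": TCP orientation; "force": force on the tool from outside, world axes, zero at the start; "ft_torque": the same for the moment, N m; "gripper_width": opening from 0.0 (shut) to 1.0 (fully open).
Only numpy, scipy, OpenCV 4.12 (cv2) and the standard library are available. Lean on these libraries where they do the work, as an engineer would, in place of code of your own. Each camera call takes 0.05 s, during which the arm holds its last target.

## Task

Support the wheel on the tyre-truing lathe for the next cut: push the red eccentric-lock lever on the tailstock round to the cam's low point so that the tailstock is free, push the tailstock forward until its centre is fully seated in the end of the wheel arbor, then push the lever back over to lock it there, and move clear. Push with the fingertips only, do not grip the lever or the tailstock, never force the tailstock along while it is locked, and leave the loose things around the lathe where they are.

Things in the scene. Friction and masses are not known exactly. Their poses are not given: they have to be found in the camera images.
- lathe: Bench lathe for model-car tyres, fixed to the table. Origin on the table under the rail. +y: along the rail from tail end to headstock (grey block, 118 mm high), the tailstock's forward way; +x: to the back (cutter slide, 88 mm high); -x: front, lever side. Base plate x -65 to 105, y +-173 mm, top 20 mm above the table; rail 40 mm wide, top 50 mm above the table.
- tailstock (a joint): Slide of the tailstock along the lathe's +y in m, 0 near the tail end, growing towards the headstock. Friction about 4 N with the lock off; it stays where it is left. Locked, it holds against pushes up to about 30 N. It is seated at a value between 0.05 and 0.09, depending on how far the arbor sticks out.
- push_face (a point): Centre of the flat rear face (looks to lathe -y) of the tailstock's blue column, 85 mm above the table. The column is 44 mm wide in x, 41 mm long in y, its top 110 mm above the table. The aluminium saddle below it reaches 8 mm further back than this face, top 60 mm above the table. Axes as the lathe's.
- centre_tip (a point): Tip of the tailstock's steel cone centre, 80 mm above the table, 76 mm ahead of the push face along lathe +y. Axes as the lathe's.
- arbor_seat (a point): Bottom of the centre hole in the brass end (18 mm across) of the wheel arbor, 5 mm inside its end face, 80 mm above the table, on the line of the cone. The cone tip lies here when fully seated; further pushing meets a solid stop. The foam tyre on the arbor is 67 mm across, 32 mm wide, starting 16 mm beyond this point.
- lock_lever (a joint): Angle of the lock lever in rad, 0 to 1.75. 0: cam at its low point, tailstock free, lever points to the tail end (lathe -y). It grows clockwise seen from above: at 1.57 it points to the front (lathe -x); at 1.75, its stop, the cam is at its high point. The cam grips from about 0.8 and holds well past 1.3. Starts locked. Turns with 2 to 6 N at its end, stays where left.
- cam_axis (a point): Pivot of the lever and its steel cam plate (30 mm across), 43 mm to the front (lathe -x) of the tailstock's middle, which is 20 mm ahead of the push face; 64 mm above the table, half the lever's height. Travels with the tailstock. A hub of 9 mm radius stands round it to 76 mm; the pocket round the cam is 56 mm long, top 54 mm above the table.
- lever_end (a point): Point on the lever's middle line 60 mm from the pivot, 64 mm above the table; the lever runs on 21 mm beyond it. The lever is red, 14 mm wide, from 57 to 71 mm above the table, open below down to the base plate. Axes as the lever's: its -y runs from the pivot to the end.
- spare_tyre: Loose bystander: spare foam tyre on a white wheel lying flat, 65 mm across, 30 mm high; origin at the centre of its underside. Not to be moved.
- paint_jar: Loose bystander: small green paint jar with a white cap, 36 mm across, 48 mm high; origin at the centre of its underside. Not to be moved.
- oil_can: Loose bystander: small orange can with a paper band, 42 mm across, 95 mm high; origin at the centre of its underside. Not to be moved.
- hex_driver: Loose bystander: hand driver with a grey handle, 170 mm long, lying on the table beyond the headstock, up to about 30 mm high; origin near its middle. Not to be moved.

How it is judged (in metres and radians):
On the way, in this order (a step that is already met when the one before it is completed fails the run):
1. the lock lever is at the cam's low point (within 0.25 rad) while the centre still stands clear of the arbor (value of joint lock_lever below 0.25 rad and distance between centre_tip and arbor_seat above 0.01 m), for 0.2 s.
2. the centre is seated in the arbor with the lock still off (distance between centre_tip and arbor_seat below 0.0025 m and value of joint lock_lever below 0.7 rad), for 0.1 s.
At the end, for the whole second after the job is handed in: The cone tip is within 2.5 mm of its seat in the arbor, the lock lever is swung over past 1.3 rad and at rest, the tailstock is at rest, and the spare tyre, paint jar, oil can and hex driver are each within 15 mm of where they started (distance between centre_tip and arbor_seat below 0.0025 m and value of joint lock_lever above 1.3 rad and velocity of joint lock_lever between -0.05 and 0.05 rad/s and velocity of joint tailstock between -0.005 and 0.005 m/s and distance of each of spare_tyre, paint_jar, oil_can, hex_driver from where it was at the start of the episode below 0.015 m); the robot touches nothing.
It fails at once if the tailstock has been dragged more than 10 mm, or left short of the arbor by more than 10 mm, with its lock on (lever past 0.9 rad) (distance of centre_tip from where it was at the start of the episode above 0.01 m and distance between centre_tip and arbor_seat above 0.01 m and value of joint lock_lever above 0.9 rad).
It fails at once if the lever is gripped (both its flanks pressed at once) (contact force between the fingers and lock_lever_c1 above 1.5 N and contact force between the fingers and lock_lever_c2 above 1.5 N).
It fails at once if the tailstock column is gripped (opposite faces pressed at once) ((contact force between the fingers and tailstock_c3 above 1.5 N and contact force between the fingers and tailstock_c4 above 1.5 N) or (contact force between the fingers and tailstock_c1 above 1.5 N and contact force between the fingers and tailstock_c2 above 1.5 N)).
It fails at once if a loose thing beside the lathe is knocked away or lifted (moved more than 15 mm) (distance of any of spare_tyre, paint_jar, oil_can, hex_driver from where it was at the start of the episode above 0.015 m).
It also fails if it takes over 72 s, if anything falls off the work surface, if the arm or the gripper's body presses on something with over 40 N, if the wrist force passes 120 N, or if a joint passes its speed limit or range.

## Working session

There is one attempt and no reset: what is moved stays moved. The work goes in short steps, Python scripts to look and compute and a tool call to move; the robot and the scene stay as the last step left them, time stands still between calls to the robot, and variables do not carry over. Pictures are saved under pics/ and viewed, and the job is handed in when it is done.

Besides the shell and the picture viewer there is one more tool, called as a command line: name --argument value ..., lists and objects as JSON in quotes. apply_moves: Moves the arm, as the interface text tells. Its arguments: {"type":"object","properties":{"series":{"type":"array"},"grip_force":{"type":"number"}},"required":["series"]}

```bash
ls; mkdir -p pics; python3 - <<'E'
from workcell import *
import cv2
for n in("side","top"):
    im=camera(n); cv2.imwrite(f"pics/{n}0.png",im[:,:,::-1]); m=camera_model(n); print(n,m)
s=read_state(); print(s,finger_overhang if not callable(finger_overhang) else finger_overhang())
E
```

```text
pics
side {'fx': 479.7860423718524, 'fy': 479.7860423718524, 'cx': 279.3392240606097, 'cy': 213.52656035672075, 'dist_coeffs': array([0.00090574, 0.        , 0.        , 0.        , 0.        ]), 'eye': array([ 342.67557067, -723.57769798,  661.05769868]), 'orientation': array([[ 0.95309642,  0.17831705, -0.24456134],
       [-0.30254479,  0.53834767, -0.78654208],
       [-0.00859483,  0.8236412 ,  0.56704613]])}
top {'fx': 481.05299834909727, 'fy': 481.05299834909727, 'cx': 276.3261694224635, 'cy': 205.85442993872263, 'dist_coeffs': array([-0.07745438,  0.        ,  0.        ,  0.        ,  0.        ]), 'eye': array([ 467.47681203,   30.28305656, 1235.29862267]), 'orientation': array([[ 0.02312534,  0.99376037, -0.1091125 ],
       [-0.99939826,  0.02015718, -0.02822792],
       [-0.02585239,  0.10969962,  0.99362853]])}
{'time_s': 0.1, 'joint_positions': array([ 6.88920364e+01,  7.12926695e+00,  9.46262746e+01,  3.32635717e-04,
        7.83510585e+01, -4.73203906e+00]), 'joint_velocities': array([-8.32965297e-06, -1.32509718e-02, -1.72602852e-01,  1.43808495e-02,
        6.29441901e-02, -4.26121036e-02]), 'tau': array([ 3.87947739e-04, -4.18882763e+01, -3.61094534e+01,  7.76248123e-02,
        4.61006316e-02, -1.02093422e-04]), 'position': array([183.08747539, 623.12681159, 238.51530436]), 'tool_rot': array([[-9.59432143e-01,  2.81938837e-01, -6.75327541e-04],
       [ 2.81939601e-01,  9.59430590e-01, -1.73363928e-03],
       [ 1.59149659e-04, -1.85371083e-03, -9.99998269e-01]]), 'force': array([-0.41811587, -0.03414302, -0.33998407]), 'ft_torque': array([-0.02029782,  0.00668088, -0.00360208]), 'gripper_width': 0.9956713257481605} 25.0
```

View pics/side0.png

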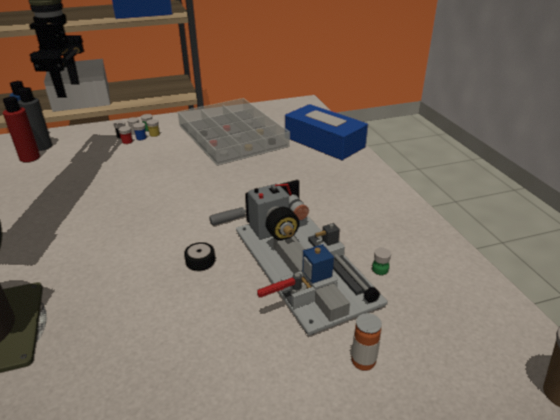

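View pics/top0.png

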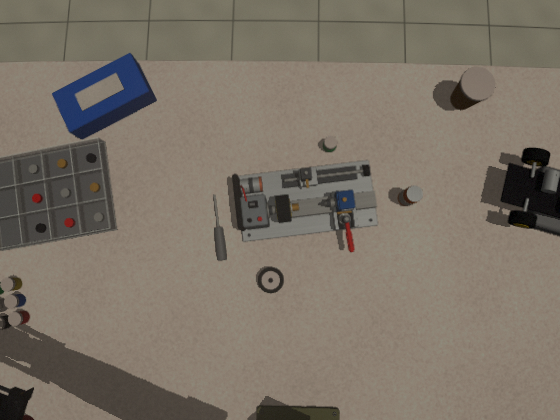

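```bash
python3 - <<'E'
import cv2
a=cv2.imread("pics/top0.png")[150:260,225:425]; cv2.imwrite("pics/topc.png",cv2.resize(a,None,fx=4,fy=4,interpolation=cv2.INTER_CUBIC))
a=cv2.imread("pics/side0.png")[175:330,225:390]; cv2.imwrite("pics/sidec.png",cv2.resize(a,None,fx=3.8,fy=3.8,interpolation=cv2.INTER_CUBIC))
E
```

```text
(no output)
```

View pics/topc.png

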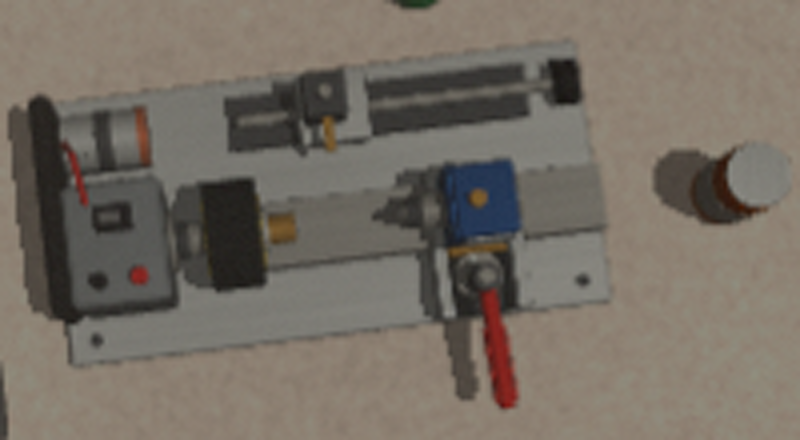

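View pics/sidec.png

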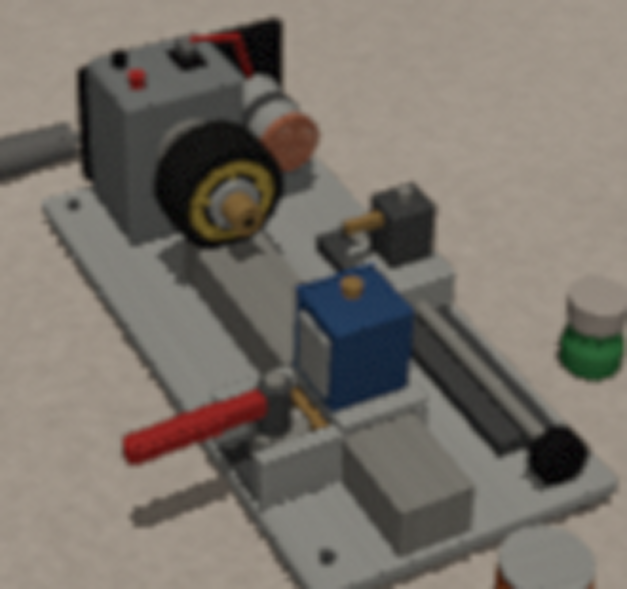

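```bash
cat > h.py <<'E'
import numpy as np, cv2
from workcell import camera_model
from scipy.optimize import least_squares
def proj(n,P):
    m=camera_model(n); R=np.array(m["orientation"]); P=np.atleast_2d(P).astype(float)
    c=(P-m["eye"])@R; c=c*[1,-1,-1]
    K=np.array([[m["fx"],0,m["cx"]],[0,m["fy"],m["cy"]],[0,0,1]])
    return cv2.projectPoints(c.reshape(-1,1,3),np.zeros(3),np.zeros(3),K,np.array(m["dist_coeffs"]))[0].reshape(-1,2)
def ray(n,uv,z):
    m=camera_model(n);K=np.array([[m["fx"],0,m["cx"]],[0,m["fy"],m["cy"]],[0,0,1]])
    q=cv2.undistortPoints(np.array(uv,float).reshape(-1,1,2),K,np.array(m["dist_coeffs"])).reshape(-1,2)
    d=np.c_[q[:,0],-q[:,1],-np.ones(len(q))]@np.array(m["orientation"]).T
    return m["eye"]+d*((z-m["eye"][2])/d[:,2])[:,None]
def w(pose,L):
    x,y,a=pose; L=np.atleast_2d(L); c,s=np.cos(a),np.sin(a)
    return np.c_[x+c*L[:,0]-s*L[:,1], y+s*L[:,0]+c*L[:,1], L[:,2]]
T=lambda u,v:((u+.5)/4+225-.5,(v+.5)/4+150-.5)
S=lambda u,v:((u+.5)/3.8+225-.5,(v+.5)/3.8+175-.5)
E
cat > fit.py <<'E'
from h import *
obs=[("top",T(610,300),(-65,-173,20)),("top",T(72,364),(-65,173,20)),("top",T(577,40),(105,-173,20)),
("side",S(43,205),(-65,173,20)),("side",S(617,485),(105,-173,20)),("top",T(606,232),(-20,-173,50)),("top",T(600,168),(20,-173,50))]
col=[("top",T(513,160),22,0),("top",T(519,230),-22,0),("top",T(446,168),22,41),("top",T(446,238),-22,41),
("side",S(330,347),-22,0),("side",S(411,315),22,0),("side",S(368,267),22,41),("side",S(298,308),-22,41)]
# brass arbor end: centre of end face, top view outline at z=80: right edge mid
ends=[("top",T(298,228),)]
def f(p):
    r=[]
    for n,uv,L in obs: r.append(proj(n,w(p[:3],L))[0]-uv)
    for n,uv,x,y in col: r.append(proj(n,w(p[:3],(x,p[3]+y,110)))[0]-uv)
    return np.array(r)
s=least_squares(lambda p:f(p).ravel(),[480,-20,0.1,-100],x_scale=[100,100,1,100])
print(s.x,np.degrees(s.x[2])); print(f(s.x).round(2))
p=s.x
def inv(P):
    c,s_=np.cos(p[2]),np.sin(p[2]); d=P[:,:2]-p[:2]; return np.c_[c*d[:,0]+s_*d[:,1],-s_*d[:,0]+c*d[:,1]]
print("arbor end lathe",inv(ray("top",[T(298,228)],80)),"side",inv(ray("side",[S(243,214)],80)))
print("tip lathe", inv(ray("top",[T(374,214)],80)), p[3]+76)
print("lever end tip", inv(ray("top",[T(510,406),T(487,275)],71)), "pivot expected",-43,p[3]+20)
for nm,n,uv,z in [("oil","top",T(759,175),95),("jar","top",(330,144),48),("tyre","top",(271,279),30)]: print(nm,ray(n,[uv],z), inv(ray(n,[uv],z)))
E
python3 fit.py
```

```text
[ 5.95926955e+02 -1.30428920e+01  1.32579787e-01 -1.10447471e+02] 7.5962622541501315
[[ 0.82  1.61]
 [-0.75  0.83]
 [ 0.27  0.85]
 [-0.83 -2.65]
 [ 0.31 -1.25]
 [ 1.66 -0.26]
 [ 1.03 -0.18]
 [ 0.94  0.38]
 [ 1.82  1.33]
 [ 0.43  0.32]
 [ 2.74  1.27]
 [ 1.03 -2.35]
 [ 1.37 -0.91]
 [ 1.38 -1.05]
 [-1.3  -5.33]]
arbor end lathe [[ 0.46561476 21.18365637]] side [[ 0.31252242 30.38690053]]
tip lathe [[  3.77260865 -25.35682704]] -34.44747079766326
lever end tip [[-119.93028544  -93.59364521]
 [ -39.87317469  -89.62686113]] pivot expected -43 -90.44747079766326
oil [[ 629.39071744 -266.63537349   95.        ]] [[  -0.3527385  -255.79062843]]
jar [[757.25632241 -67.534238    48.        ]] [[152.71026211 -75.3395466 ]]
tyre [[416.73540732  73.53156433  30.        ]] [[-166.17456592  109.50233353]]
```

```bash
cat >> fit.py <<'E'
def overlay(name,p,src,out,box,f):
    im=cv2.imread(src); x0,y0,x1,y1=box
    im=cv2.resize(im[y0:y1,x0:x1],None,fx=f,fy=f,interpolation=cv2.INTER_CUBIC)
    def poly(L,c):
        q=((proj(name,w(p,L))-[x0,y0]+.5)*f).astype(int); cv2.polylines(im,[q.reshape(-1,1,2)],True,c,1)
    poly([(-65,-173,20),(105,-173,20),(105,173,20),(-65,173,20)],(0,255,255))
    Y=p[3]; poly([(-22,Y,110),(22,Y,110),(22,Y+41,110),(-22,Y+41,110)],(0,255,0))
    poly([(-22,Y,60),(22,Y,60),(22,Y+41,60),(-22,Y+41,60)],(0,180,0))
    poly([(-20,-173,50),(20,-173,50),(20,100,50),(-20,100,50)],(255,0,255))
    poly([(-43,Y+20,76),(-124,Y+20,64)],(255,255,0))
    poly([(0,Y+41,80),(0,Y+76,80)],(255,255,255))
    cv2.imwrite(out,im)
_w=w
w=lambda p,L:_w(p[:3],L)
overlay("top",p,"pics/top0.png","pics/ot.png",(225,150,425,260),4)
overlay("side",p,"pics/side0.png","pics/os.png",(225,175,390,330),3.8)
E
python3 fit.py >/dev/null
```

```text
(no output)
```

View pics/ot.png

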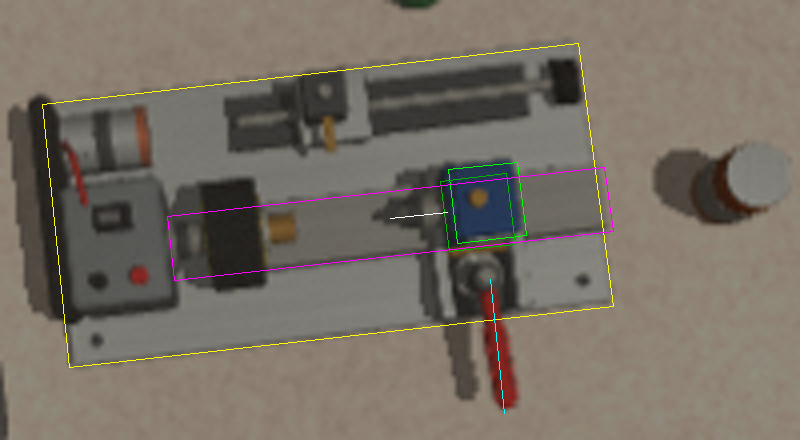

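View pics/os.png

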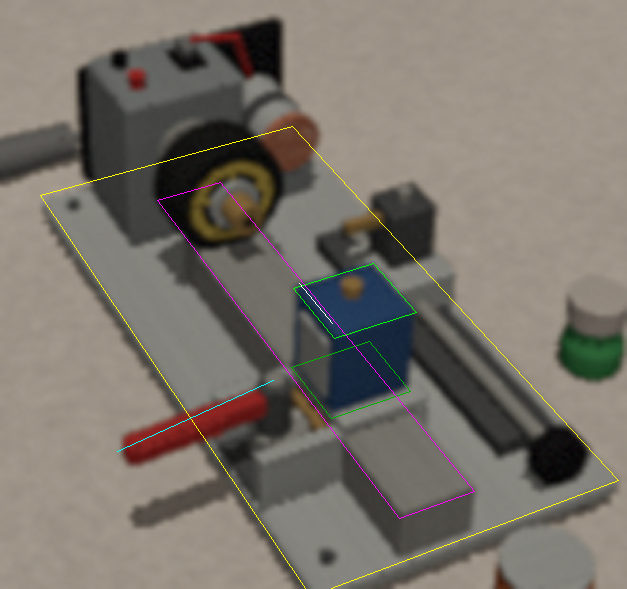

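```bash
cat > fit2.py <<'E'
from h import *
obs=[("top",T(610,300),(-65,-173,20)),("top",T(72,364),(-65,173,20)),("top",T(577,40),(105,-173,20)),
("side",S(43,205),(-65,173,20)),("side",S(617,485),(105,-173,20)),("side",S(326,-99+700),(-65,-173,20)) ,("top",T(606,232),(-20,-173,50)),("top",T(602,167),(20,-173,50)),
("side",S(402,519),(-20,-173,50)),("side",S(473,490),(20,-173,50))]
obs.pop(5)
col=[("top",T(513,160),22,0),("top",T(519,230),-22,0),("top",T(446,168),22,41),
("side",S(332,342),-22,0),("side",S(412,315),22,0),("side",S(370,267),22,41)]
hub=[("top",T(485,275)),("side",S(278,378))]
def f(p):
    o={"top":p[4:6],"side":p[6:8]}; r=[]
    for n,uv,L in obs: r.append(proj(n,w(p[:3],L))[0]+o[n]-uv)
    for n,uv,x,y in col: r.append(proj(n,w(p[:3],(x,p[3]+y,110)))[0]+o[n]-uv)
    for n,uv in hub: r.append(proj(n,w(p[:3],(-43,p[3]+20,76)))[0]+o[n]-uv)
    return np.array(r)
s=least_squares(lambda p:np.r_[f(p).ravel(),p[4:]/1.5],[480,-20,0.1,-100,0,0,0,0],x_scale=[100,100,1,100,1,1,1,1],loss="soft_l1")
p=s.x
if __name__=="__main__":
  print(p.round(3),np.degrees(p[2])); print(f(p).round(2))
def inv(P):
    c,s_=np.cos(p[2]),np.sin(p[2]); d=P[:,:2]-p[:2]; return np.c_[c*d[:,0]+s_*d[:,1],-s_*d[:,0]+c*d[:,1]]
if __name__=="__main__":
  o={"top":p[4:6],"side":p[6:8]}
  print("arbor end",inv(ray("top",[T(298,228)-o["top"]],80)),"side",inv(ray("side",[S(243,214)-o["side"]],80)))
  print("tip", inv(ray("top",[T(374,214)-o["top"]],80)), p[3]+76)
  print("lever end", inv(ray("top",[T(510,406)-o["top"]],71)),inv(ray("side",[S(132,450)-o["side"]],64)), "pivot",-43,p[3]+20)
  print("face",w(p[:3],(0,p[3],85)),"pivot",w(p[:3],(-43,p[3]+20,64)),"leverend",w(p[:3],(-103,p[3]+20,64)))
  for nm,n,uv,z in [("oil","top",T(759,175),95),("jar","top",(330,144),48),("tyre","top",(271,279),30)]: print(nm,ray(n,[uv-p[4:6]],z).round(0))
E
python3 fit2.py
```

```text
Traceback (most recent call last):
  File "fit2.py", line 15, in <module>
    s=least_squares(lambda p:np.r_[f(p).ravel(),p[4:]/1.5],[480,-20,0.1,-100,0,0,0,0],x_scale=[100,100,1,100,1,1,1,1],loss="soft_l1")
  File "fit2.py", line 15, in <lambda>
    s=least_squares(lambda p:np.r_[f(p).ravel(),p[4:]/1.5],[480,-20,0.1,-100,0,0,0,0],x_scale=[100,100,1,100,1,1,1,1],loss="soft_l1")
                                   ~^^^
  File "fit2.py", line 12, in f
    for n,uv,x,y in col: r.append(proj(n,w(p[:3],(x,p[3]+y,110)))[0]+o[n]-uv)
                                  ~~~~^^^^^^^^^^^^^^^^^^^^^^^^^^^
  File "h.py", line 5, in proj
    m=camera_model(n); R=np.array(m["orientation"]); P=np.atleast_2d(P).astype(float)
ValueError: time passes only in moves, steps and waits
```

```bash
sed -i 's/^from workcell import camera_model/import functools\nfrom workcell import camera_model as _cm\ncamera_model=functools.lru_cache(_cm)/' h.py; python3 fit2.py
```

```text
[ 5.97223e+02 -1.06370e+01  1.32000e-01 -1.09279e+02  3.78000e-01
 -1.91000e-01 -6.00000e-02  1.85200e+00] 7.538066233183096
[[ 0.23  0.96]
 [-1.34  0.03]
 [-0.24  0.2 ]
 [-0.52 -1.53]
 [ 0.21 -0.36]
 [ 1.07 -0.92]
 [-0.04 -0.59]
 [-0.71  0.52]
 [ 0.29  0.97]
 [-0.18 -0.27]
 [ 0.68  0.67]
 [-0.69 -0.36]
 [ 0.26 -0.56]
 [ 0.81 -0.37]
 [ 0.62 -0.43]
 [ 0.14  0.42]
 [-1.5   1.1 ]]
arbor end [[-1.51615174 19.92776143]] side [[ 1.57025211 33.8005352 ]]
tip [[  1.83797325 -26.60728187]] -33.27948091616547
lever end [[-121.78992219  -94.96985774]] [[-117.2820533   -91.12173374]] pivot -43 -89.27948091616547
face [[ 611.5590613  -118.97174101   85.        ]] pivot [[ 566.30697338 -104.78553154   64.        ]] leverend [[ 506.82549797 -112.65662318   64.        ]]
oil [[ 629. -266.   95.]]
jar [[757. -67.  48.]]
tyre [[416.  74.  30.]]
```

apply_moves --series '[{"angular": [0,0,6.6],"offset": [0,0,0],"fingers": 255},{"angular": [0,0,6.6],"offset": [0,0,0],"fingers": 255},{"angular": [0,0,6.6],"offset": [0,0,0],"fingers": 255},{"angular": [0,0,6.6],"offset": [0,0,0],"fingers": 255},{"angular": [0,0,6.6],"offset": [0,0,0],"fingers": 255},{"angular": [0,0,6.6],"offset": [0,0,0],"fingers": 255},{"angular": [0,0,6.6],"offset": [0,0,0],"fingers": 255},{"angular": [0,0,6.6],"offset": [0,0,0],"fingers": 255},{"angular": [0,0,6.6],"offset": [0,0,0],"fingers": 255},{"angular": [0,0,6.7],"offset": [0,0,0],"fingers": 255}]' --grip_force 30

```text
time_s: 0.93
position: [183.1, 623.3, 238.9]
tool_rot: [[-0.125, 0.992, -0.0], [0.992, 0.125, -0.001], [-0.001, -0.001, -1.0]]
force: [-0.4, -0.1, -0.1]
gripper_width: 0.353
```

```bash
cat > go.py <<'E'
# usage: go.py lx ly z -> tool-frame offset in m from measured pose; prints lathe coords of TCP
import sys
from fit2 import *
from workcell import read_state
s=read_state(); P=np.array(s["position"]); R=np.array(s["tool_rot"])
print("t",s["time_s"],"lathe tcp",inv(P[None]).round(1),P.round(1),"F",np.array(s["force"]).round(1),"grip",round(s["gripper_width"],3))
print("tool yaw",np.degrees(np.arctan2(R[1,0],R[0,0])).round(2),"lathe x in fit",np.degrees(p[2])+90, "tilt",R[:,2].round(4))
if len(sys.argv)>3:
    g=w(p[:3],[tuple(map(float,sys.argv[1:4]))])[0]
    print("goal",g.round(1),"tool offset mm",(R.T@(g-P)).round(1))
E
python3 go.py -105 -55 200
```

```text
t 0.9333 lathe tcp [[-327.4  682.8]] [183.1 623.3 238.9] F [-0.4 -0.1 -0.1] grip 0.353
tool yaw 97.2 lathe x in fit 97.5380662331831 tilt [-4.0e-04 -1.1e-03 -1.0e+00]
goal [500.3 -78.9 200. ] tool offset mm [-736.4  226.7   39.6]
```

apply_moves --series '[{"angular": [0,0,0],"offset": [-0.037,0.011,0],"fingers": 255},{"angular": [0,0,0],"offset": [-0.037,0.011,0],"fingers": 255},{"angular": [0,0,0],"offset": [-0.037,0.011,0],"fingers": 255},{"angular": [0,0,0],"offset": [-0.037,0.011,0],"fingers": 255},{"angular": [0,0,0],"offset": [-0.037,0.011,0],"fingers": 255},{"angular": [0,0,0],"offset": [-0.037,0.011,0],"fingers": 255},{"angular": [0,0,0],"offset": [-0.037,0.011,0],"fingers": 255},{"angular": [0,0,0],"offset": [-0.037,0.011,0],"fingers": 255},{"angular": [0,0,0],"offset": [-0.037,0.011,0],"fingers": 255},{"angular": [0,0,0],"offset": [-0.037,0.011,0],"fingers": 255}]'

```text
time_s: 1.77
position: [340.8, 269.4, 239.3]
tool_rot: [[-0.132, 0.991, -0.0], [0.991, 0.132, -0.0], [-0.0, -0.0, -1.0]]
force: [-0.1, 0.3, 0.3]
gripper_width: 0.007
```

apply_moves --series '[{"angular": [0,0,0],"offset": [-0.037,0.011,0],"fingers": 255},{"angular": [0,0,0],"offset": [-0.037,0.011,0],"fingers": 255},{"angular": [0,0,0],"offset": [-0.037,0.011,0],"fingers": 255},{"angular": [0,0,0],"offset": [-0.037,0.011,0],"fingers": 255},{"angular": [0,0,0],"offset": [-0.037,0.011,0],"fingers": 255},{"angular": [0,0,0],"offset": [-0.037,0.011,0],"fingers": 255},{"angular": [0,0,0],"offset": [-0.037,0.011,0],"fingers": 255},{"angular": [0,0,0],"offset": [-0.037,0.011,0],"fingers": 255},{"angular": [0,0,0],"offset": [-0.03,0.011,0],"fingers": 255},{"angular": [0,0,0],"offset": [0,0,0],"fingers": 255}]'

```text
time_s: 2.6
position: [482.9, -43.3, 239.2]
tool_rot: [[-0.126, 0.992, -0.0], [0.992, 0.126, -0.002], [-0.002, -0.0, -1.0]]
force: [-0.4, 1.0, 0.2]
gripper_width: 0.007
```

```bash
python3 go.py -105 -55 80
```

```text
t 2.6 lathe tcp [[-117.6  -17.4]] [482.9 -43.3 239.2] F [-0.4  1.   0.2] grip 0.007
tool yaw 97.22 lathe x in fit 97.5380662331831 tilt [-3.0e-04 -1.6e-03 -1.0e+00]
goal [500.3 -78.9  80. ] tool offset mm [-37.3  12.9 159.2]
```

apply_moves --series '[{"angular": [0,0,0.3],"offset": [-0.019,0.0065,0],"fingers": 255},{"angular": [0,0,0],"offset": [-0.018,0.0065,0],"fingers": 255},{"angular": [0,0,0],"offset": [0,0,0.03],"fingers": 255},{"angular": [0,0,0],"offset": [0,0,0.03],"fingers": 255},{"angular": [0,0,0],"offset": [0,0,0.03],"fingers": 255},{"angular": [0,0,0],"offset": [0,0,0],"fingers": 255},{"angular": [0,0,0],"offset": [0,0,0],"fingers": 255}]'

```text
time_s: 3.18
position: [497.6, -73.2, 147.8]
tool_rot: [[-0.126, 0.992, -0.005], [0.992, 0.126, 0.001], [0.002, -0.005, -1.0]]
force: [1.1, -0.0, 0.5]
gripper_width: 0.002
```

```bash
cat > look.py <<'E'
import sys,cv2
from workcell import camera
k=sys.argv[1]
a=camera("top")[:,:,::-1]; cv2.imwrite(f"pics/topf{k}.png",a); a=a[150:270,225:425]; A=cv2.resize(a,None,fx=4,fy=4,interpolation=cv2.INTER_CUBIC)
cv2.imwrite(f"pics/top{k}.png",A)
a=camera("side")[:,:,::-1]; cv2.imwrite(f"pics/sidef{k}.png",a); a=a[175:330,225:390]; cv2.imwrite(f"pics/side{k}.png",cv2.resize(a,None,fx=3.8,fy=3.8,interpolation=cv2.INTER_CUBIC))
E
python3 look.py 1; python3 go.py -105 -55 80
```

```text
t 3.2833 lathe tcp [[-104.5  -50. ]] [500.2 -74.  151.5] F [ 0.2 -0.6 -0.7] grip 0.002
tool yaw 97.25 lathe x in fit 97.5380662331831 tilt [ 2.4e-03 -5.0e-04 -1.0e+00]
goal [500.3 -78.9  80. ] tool offset mm [-4.9 -0.6 71.5]
```

View pics/top1.png

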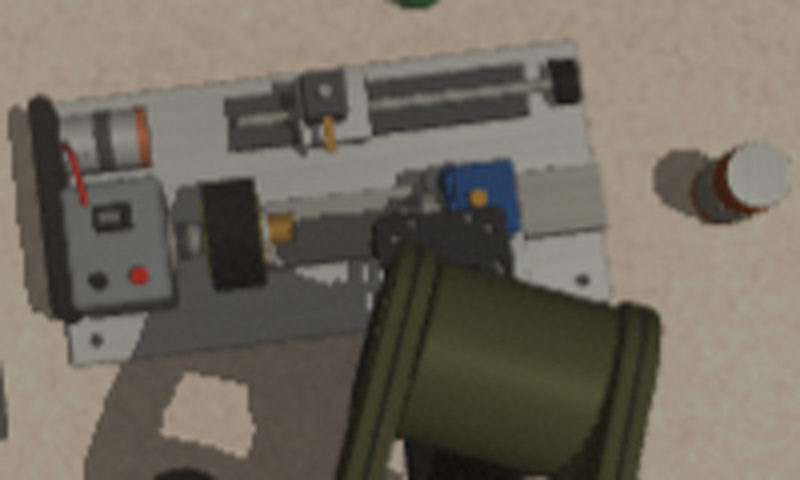

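View pics/side1.png

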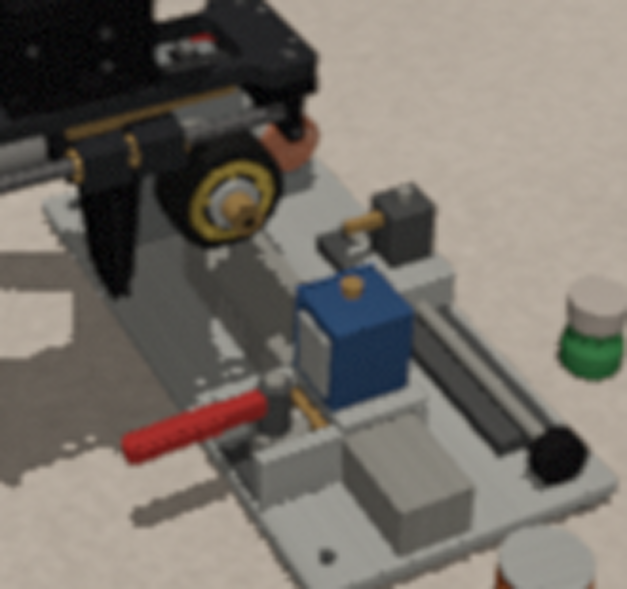

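```bash
python3 - <<'E'
from fit2 import *
q=np.array([[500.2,-74,126.5]]); u=proj("side",q)[0]; print("side crop no offset",(u-[225,175])*3.8, "with",(u+p[6:8]-[225,175])*3.8)
E
```

```text
side crop no offset [117.10877382 280.04770012] with [116.87940344 287.08513773]
```

apply_moves --series '[{"angular": [0,0,0.3],"offset": [0,0,0.025],"fingers": 255},{"angular": [0,0,0],"offset": [0,0,0.025],"fingers": 255},{"angular": [0,0,0],"offset": [0,0,0.02],"fingers": 255},{"angular": [0,0,0],"offset": [0,0,0],"fingers": 255},{"angular": [0,0,0],"offset": [0,0,0],"fingers": 255},{"angular": [0,0,0],"offset": [0,0,0],"fingers": 255},{"angular": [0,0,0],"offset": [0,0,0],"fingers": 255}]'

```text
time_s: 3.87
position: [501.2, -74.5, 82.5]
tool_rot: [[-0.121, 0.993, 0.005], [0.993, 0.121, -0.001], [-0.002, 0.004, -1.0]]
force: [-0.4, 0.4, -0.2]
gripper_width: 0.0
```

```bash
python3 look.py 2; python3 go.py -105 -55 80
```

```text
t 3.9667 lathe tcp [[-104.1  -50.5]] [500.6 -74.4  81.7] F [ 0.4 -0.4 -0.7] grip 0.001
tool yaw 96.93 lathe x in fit 97.5380662331831 tilt [ 3.5e-03 -9.0e-04 -1.0e+00]
goal [500.3 -78.9  80. ] tool offset mm [-4.5 -0.8  1.7]
```

View pics/side2.png

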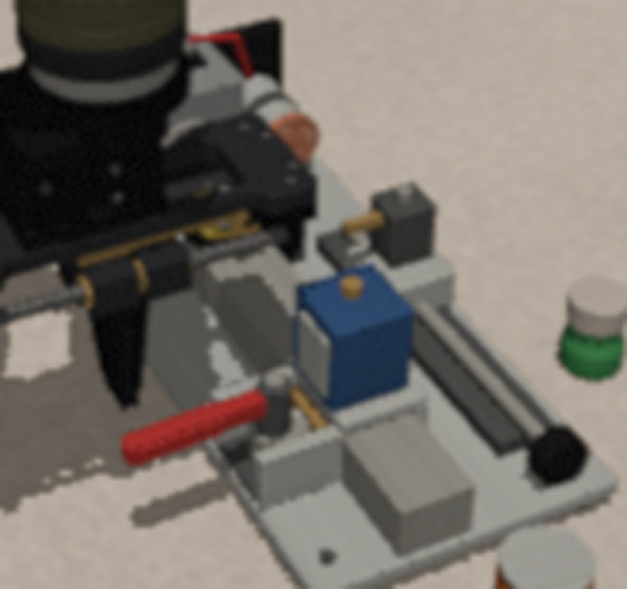

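```bash
cat > arc.py <<'E'
import numpy as np,sys
px,py,r,hx,hy=-43,-89.3,62,10,9
def c(a,sgn):
    d=np.array([-np.sin(a),-np.cos(a)]); n=np.array([np.cos(a),-np.sin(a)])*sgn
    h=7+hx*abs(np.cos(a))+hy*abs(np.sin(a)); return np.array([px,py])+r*d-n*h
cur=np.array([-104.1,-50.5])
for a in [1.5,1.35,1.2,1.05,.9,.75,.6,.45,.3,.2,.1,0,-.05]:
    q=c(a,1); print(a,q.round(1),"toolx",(q-cur)[1].round(1),"tooly",(q-cur)[0].round(1)); cur=q
E
python3 arc.py
```

```text
1.5 [-106.  -77.] toolx -26.5 tooly -1.9
1.35 [-107.4  -85.3] toolx -8.3 tooly -1.4
1.2 [-107.7  -94. ] toolx -8.7 tooly -0.2
1.05 [-106.6 -103. ] toolx -8.9 tooly 1.1
0.9 [-104.2 -112. ] toolx -9.0 tooly 2.5
0.75 [-100.2 -120.7] toolx -8.8 tooly 3.9
0.6 [ -94.8 -129. ] toolx -8.3 tooly 5.4
0.45 [ -87.9 -136.5] toolx -7.5 tooly 6.9
0.3 [ -79.7 -142.9] toolx -6.4 tooly 8.2
0.2 [ -73.5 -146.4] toolx -3.5 tooly 6.1
0.1 [ -66.9 -149.2] toolx -2.8 tooly 6.6
0 [ -60.  -151.3] toolx -2.1 tooly 6.9
-0.05 [ -57.3 -152.1] toolx -0.8 tooly 2.7
```

First approach and turn to about 1.2 rad, watching force.

apply_moves --series '[{"angular": [0,0,-0.7],"offset": [-0.008,0,0],"fingers": 255},{"angular": [0,0,0],"offset": [-0.008,-0.001,0],"fingers": 255},{"angular": [0,0,0],"offset": [-0.006,-0.001,0],"fingers": 255},{"angular": [0,0,0],"offset": [-0.0045,0,0],"fingers": 255},{"angular": [0,0,0],"offset": [-0.004,-0.001,0],"fingers": 255},{"angular": [0,0,0],"offset": [-0.004,0,0],"fingers": 255},{"angular": [0,0,0],"offset": [-0.0045,0,0],"fingers": 255},{"angular": [0,0,0],"offset": [-0.0045,0,0],"fingers": 255}]'

```text
time_s: 4.63
position: [503.0, -115.4, 80.2]
tool_rot: [[-0.131, 0.991, 0.002], [0.991, 0.131, 0.006], [0.006, 0.003, -1.0]]
force: [1.3, 10.2, 2.0]
gripper_width: 0.005
```

apply_moves --series '[{"angular": [0,0,0],"offset": [-0.0045,0.0005,0],"fingers": 255},{"angular": [0,0,0],"offset": [-0.0045,0.0005,0],"fingers": 255},{"angular": [0,0,0],"offset": [-0.0045,0.001,0],"fingers": 255},{"angular": [0,0,0],"offset": [-0.0045,0.0015,0],"fingers": 255}]'

```text
time_s: 4.97
position: [507.7, -133.6, 79.5]
tool_rot: [[-0.132, 0.991, -0.001], [0.991, 0.132, 0.004], [0.004, -0.0, -1.0]]
force: [0.1, 5.9, 0.7]
gripper_width: 0.005
```

```bash
python3 look.py 3; python3 go.py -104 -112 80
```

```text
t 5.0667 lathe tcp [[-104.9 -111.4]] [ 507.8 -134.8   79.6] F [0.5 2.  0.6] grip 0.002
tool yaw 97.59 lathe x in fit 97.5380662331831 tilt [-4.0e-04  1.2e-03 -1.0e+00]
goal [ 508.8 -135.3   80. ] tool offset mm [-0.6  0.9 -0.4]
```

View pics/side3.png

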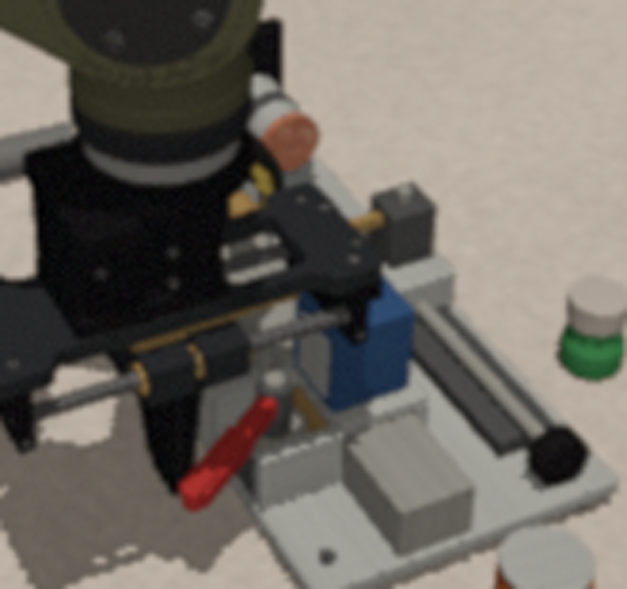

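apply_moves --series '[{"angular": [0,0,0],"offset": [-0.0045,0.002,0],"fingers": 255},{"angular": [0,0,0],"offset": [-0.0045,0.002,0],"fingers": 255},{"angular": [0,0,0],"offset": [-0.0042,0.0027,0],"fingers": 255},{"angular": [0,0,0],"offset": [-0.0042,0.0027,0],"fingers": 255},{"angular": [0,0,0],"offset": [-0.0038,0.0035,0],"fingers": 255},{"angular": [0,0,0],"offset": [-0.0037,0.0035,0],"fingers": 255},{"angular": [0,0,0],"offset": [-0.0032,0.0041,0],"fingers": 255},{"angular": [0,0,0],"offset": [-0.0032,0.0041,0],"fingers": 255}]'

```text
time_s: 5.73
position: [536.6, -163.1, 79.5]
tool_rot: [[-0.133, 0.991, -0.001], [0.991, 0.133, -0.0], [0.0, -0.001, -1.0]]
force: [-2.2, 2.5, -0.8]
gripper_width: 0.008
```

apply_moves --series '[{"angular": [0,0,0],"offset": [-0.0018,0.003,0],"fingers": 255},{"angular": [0,0,0],"offset": [-0.0017,0.003,0],"fingers": 255},{"angular": [0,0,0],"offset": [-0.0014,0.0033,0],"fingers": 255},{"angular": [0,0,0],"offset": [-0.0014,0.0033,0],"fingers": 255}]'

```text
time_s: 6.07
position: [549.9, -167.4, 79.5]
tool_rot: [[-0.133, 0.991, -0.0], [0.991, 0.133, -0.0], [-0.0, -0.0, -1.0]]
force: [-2.6, 1.5, -0.7]
gripper_width: 0.003
```

```bash
python3 look.py 4; python3 go.py -60 -151 80
```

```text
t 6.1667 lathe tcp [[ -67.1 -149.5]] [ 550.3 -167.7   79.7] F [-1.  -0.1 -0.4] grip 0.007
tool yaw 97.64 lathe x in fit 97.5380662331831 tilt [ 7.e-04 -9.e-04 -1.e+00]
goal [ 557.6 -168.2   80. ] tool offset mm [-1.5  7.1 -0.3]
```

View pics/side4.png

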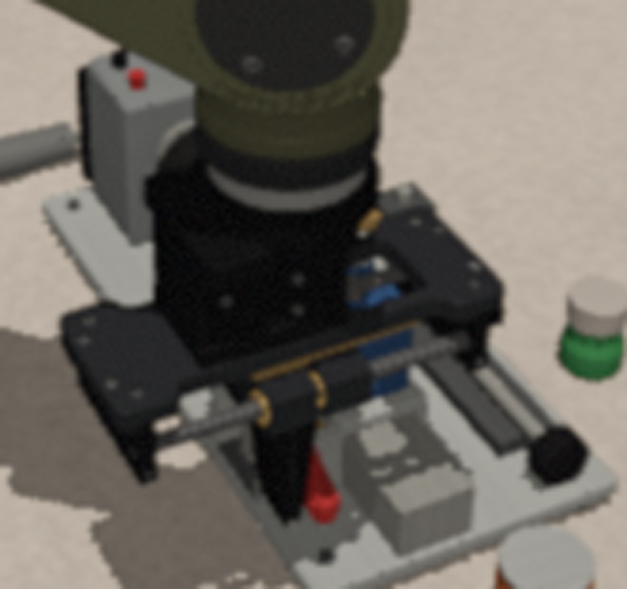

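apply_moves --series '[{"angular": [0,0,0],"offset": [-0.001,0.0035,0],"fingers": 255},{"angular": [0,0,0],"offset": [-0.001,0.003,0],"fingers": 255},{"angular": [0,0,0],"offset": [0,0.002,0],"fingers": 255}]'

```text
time_s: 6.42
position: [558.6, -168.3, 79.7]
tool_rot: [[-0.133, 0.991, -0.0], [0.991, 0.133, -0.0], [-0.0, -0.0, -1.0]]
force: [-2.5, 1.1, -0.2]
gripper_width: 0.004
```

apply_moves --series '[{"angular": [0,0,0],"offset": [0,0.0015,0],"fingers": 255},{"angular": [0,0,0],"offset": [0,0,0],"fingers": 255}]'

```text
time_s: 6.58
position: [560.2, -168.3, 79.7]
tool_rot: [[-0.133, 0.991, 0.001], [0.991, 0.133, -0.001], [-0.001, 0.0, -1.0]]
force: [-1.4, -0.8, -0.1]
gripper_width: 0.006
```

apply_moves --series '[{"angular": [0,0,0],"offset": [0,0.0015,0],"fingers": 255},{"angular": [0,0,0],"offset": [0,0,0],"fingers": 255}]'

```text
time_s: 6.75
position: [561.5, -168.1, 79.7]
tool_rot: [[-0.133, 0.991, 0.0], [0.991, 0.133, -0.001], [-0.001, 0.0, -1.0]]
force: [-1.1, -2.0, -0.4]
gripper_width: 0.006
```

```bash
python3 go.py -60 -151 80
```

```text
t 6.75 lathe tcp [[ -56.  -151.4]] [ 561.5 -168.1   79.7] F [-1.1 -2.  -0.4] grip 0.006
tool yaw 97.63 lathe x in fit 97.5380662331831 tilt [ 3.e-04 -8.e-04 -1.e+00]
goal [ 557.6 -168.2   80. ] tool offset mm [ 0.4 -4.  -0.3]
```

apply_moves --series '[{"angular": [0,0,0],"offset": [0,0.002,0],"fingers": 255},{"angular": [0,0,0],"offset": [0,0,0],"fingers": 255}]'

```text
time_s: 6.92
position: [563.0, -168.0, 79.7]
tool_rot: [[-0.133, 0.991, -0.001], [0.991, 0.133, -0.001], [-0.001, -0.002, -1.0]]
force: [-3.4, -3.3, 0.8]
gripper_width: 0.004
```

apply_moves --series '[{"angular": [0,0,0],"offset": [0,0.002,0],"fingers": 255},{"angular": [0,0,0],"offset": [0,0,0],"fingers": 255}]'

```text
time_s: 7.08
position: [563.3, -168.0, 79.6]
tool_rot: [[-0.134, 0.991, -0.006], [0.991, 0.134, -0.001], [-0.0, -0.006, -1.0]]
force: [-10.2, -3.7, 4.4]
gripper_width: 0.003
```

apply_moves --series '[{"angular": [0,0,0],"offset": [0,0.0015,0],"fingers": 255},{"angular": [0,0,0],"offset": [0,0,0],"fingers": 255}]'

```text
time_s: 7.25
position: [563.5, -168.0, 79.6]
tool_rot: [[-0.134, 0.991, -0.01], [0.991, 0.134, -0.001], [-0.0, -0.01, -1.0]]
force: [-15.4, -4.3, 7.7]
gripper_width: 0.011
```

```bash
python3 look.py 5;python3 go.py -60 -151 80
```

```text
t 7.35 lathe tcp [[ -54.1 -151.6]] [ 563.5 -168.    79.6] F [-15.1  -4.6   7.7] grip 0.005
tool yaw 97.68 lathe x in fit 97.5380662331831 tilt [-0.0093 -0.0014 -1.    ]
goal [ 557.6 -168.2   80. ] tool offset mm [ 0.6 -5.9 -0.4]
```

View pics/side5.png

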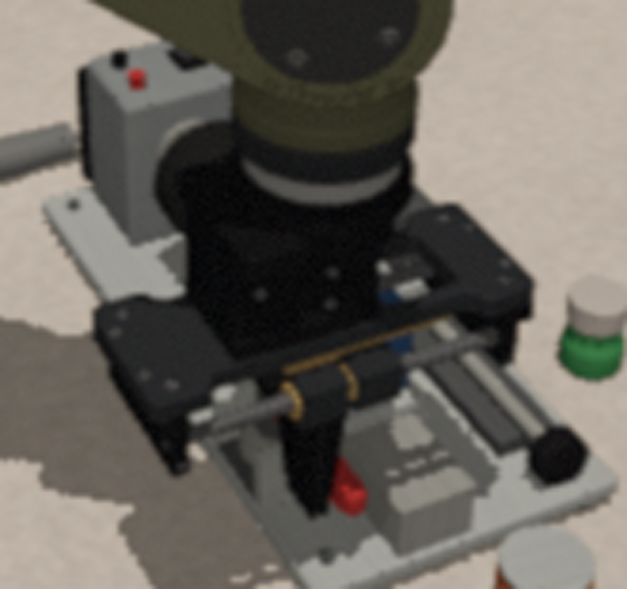

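apply_moves --series '[{"angular": [0,0,0],"offset": [0,-0.01,0],"fingers": 255},{"angular": [0,0,0],"offset": [0,-0.015,0],"fingers": 255},{"angular": [0,0,0],"offset": [0,0,-0.03],"fingers": 255},{"angular": [0,0,0],"offset": [0,0,-0.03],"fingers": 255},{"angular": [0,0,0],"offset": [0,0,-0.03],"fingers": 255},{"angular": [0,0,0],"offset": [0,-0.02,-0.02],"fingers": 255},{"angular": [0,0,0],"offset": [0,-0.04,-0.02],"fingers": 255},{"angular": [0,0,0],"offset": [0,-0.04,0],"fingers": 255},{"angular": [0,0,0],"offset": [0,-0.04,0],"fingers": 255},{"angular": [0,0,0],"offset": [0,0,0],"fingers": 255}]'

```text
time_s: 8.18
position: [401.7, -188.1, 207.9]
tool_rot: [[-0.131, 0.991, 0.0], [0.991, 0.131, -0.0], [-0.0, 0.0, -1.0]]
force: [0.8, 0.4, -1.2]
gripper_width: 0.003
```

```bash
python3 look.py 6;python3 go.py 0 -145 130
```

```text
t 8.2833 lathe tcp [[-213.3 -151.3]] [ 405.6 -188.6  208.9] F [ 1.1 -0.9  0.5] grip 0.003
tool yaw 97.54 lathe x in fit 97.5380662331831 tilt [ 3.5e-03 -9.0e-04 -1.0e+00]
goal [ 616.2 -154.4  130. ] tool offset mm [  6.4 213.   79.6]
```

View pics/side6.png

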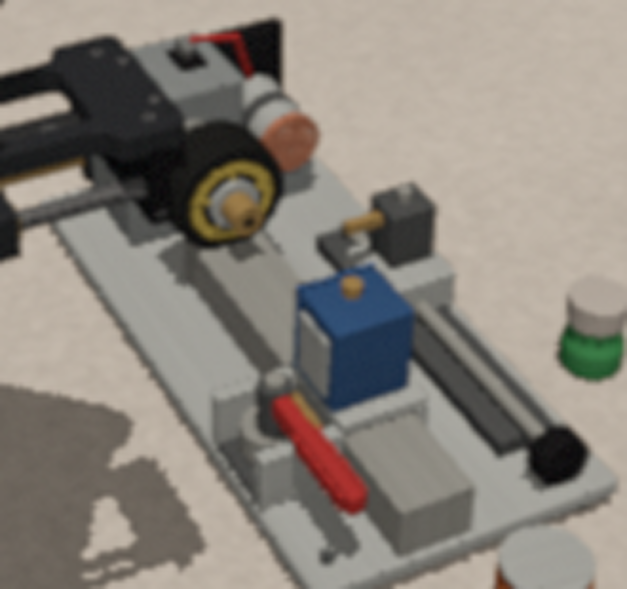

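View pics/top6.png

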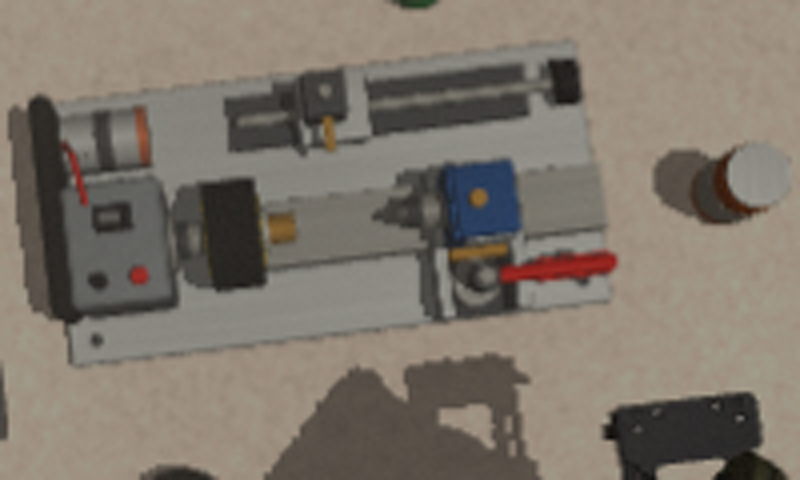

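apply_moves --series '[{"angular": [0,0,0],"offset": [0,0.036,0],"fingers": 255},{"angular": [0,0,0],"offset": [0,0.036,0],"fingers": 255},{"angular": [0,0,0],"offset": [0,0.036,0],"fingers": 255},{"angular": [0,0,0],"offset": [0,0.036,0],"fingers": 255},{"angular": [0,0,0],"offset": [0,0.036,0],"fingers": 255},{"angular": [0,0,0],"offset": [0,0.029,0],"fingers": 255},{"angular": [0,0,0],"offset": [0,0,0.025],"fingers": 255},{"angular": [0,0,0],"offset": [0,0,0.025],"fingers": 255},{"angular": [0,0,0],"offset": [0,0,0.025],"fingers": 255},{"angular": [0,0,0],"offset": [0,0,0],"fingers": 255}]'

```text
time_s: 9.12
position: [611.3, -158.8, 126.5]
tool_rot: [[-0.134, 0.991, -0.009], [0.991, 0.134, 0.004], [0.005, -0.008, -1.0]]
force: [-0.6, 0.9, -2.0]
gripper_width: 0.004
```

```bash
python3 look.py 7;python3 go.py 0 -145 95
```

```text
t 9.2167 lathe tcp [[  -3.4 -150.3]] [ 613.6 -160.1  132.1] F [ 0.8 -0.   0.1] grip 0.006
tool yaw 97.67 lathe x in fit 97.5380662331831 tilt [-0.0017  0.0011 -1.    ]
goal [ 616.2 -154.4   95. ] tool offset mm [ 5.3  3.5 37.1]
```

View pics/side7.png

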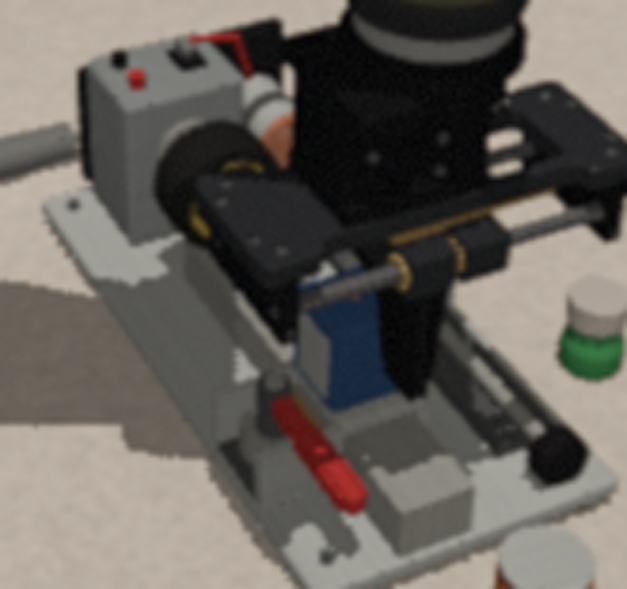

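apply_moves --series '[{"angular": [0,0,0],"offset": [0,0.003,0.018],"fingers": 255},{"angular": [0,0,0],"offset": [0,0,0.018],"fingers": 255},{"angular": [0,0,0],"offset": [0,0,0],"fingers": 255},{"angular": [0,0,0],"offset": [0,0,0],"fingers": 255},{"angular": [0,0,0],"offset": [0.008,0,0],"fingers": 255},{"angular": [0,0,0],"offset": [0.007,0,0],"fingers": 255},{"angular": [0,0,0],"offset": [0.005,0,0],"fingers": 255},{"angular": [0,0,0],"offset": [0,0,0],"fingers": 255}]'

```text
time_s: 9.88
position: [613.8, -139.4, 98.5]
tool_rot: [[-0.134, 0.991, 0.002], [0.991, 0.134, -0.0], [-0.0, 0.002, -1.0]]
force: [-1.1, 0.3, 0.2]
gripper_width: 0.004
```

```bash
python3 go.py 0 -120 95
```

```text
t 9.8833 lathe tcp [[  -0.4 -129.8]] [ 613.8 -139.4   98.5] F [-1.1  0.3  0.2] grip 0.004
tool yaw 97.7 lathe x in fit 97.5380662331831 tilt [ 1.6e-03 -2.0e-04 -1.0e+00]
goal [ 613.  -129.6   95. ] tool offset mm [9.8 0.4 3.5]
```

apply_moves --series '[{"angular": [0,0,0],"offset": [0.003,0,0.001],"fingers": 255},{"angular": [0,0,0],"offset": [0.003,0,0.001],"fingers": 255},{"angular": [0,0,0],"offset": [0.003,0,0],"fingers": 255},{"angular": [0,0,0],"offset": [0.003,0,0],"fingers": 255},{"angular": [0,0,0],"offset": [0.003,0,0],"fingers": 255},{"angular": [0,0,0],"offset": [0.003,0,0],"fingers": 255},{"angular": [0,0,0],"offset": [0.003,0,0],"fingers": 255}]'

```text
time_s: 10.47
position: [610.6, -120.0, 95.4]
tool_rot: [[-0.132, 0.991, -0.0], [0.991, 0.132, -0.001], [-0.001, -0.0, -1.0]]
force: [-0.4, -3.6, -0.6]
gripper_width: 0.008
```

apply_moves --series '[{"angular": [0,0,0],"offset": [0.004,0,0],"fingers": 255},{"angular": [0,0,0],"offset": [0.004,0,0],"fingers": 255},{"angular": [0,0,0],"offset": [0.004,0,0],"fingers": 255},{"angular": [0,0,0],"offset": [0.004,0,0],"fingers": 255},{"angular": [0,0,0],"offset": [0.004,0,0],"fingers": 255}]'

```text
time_s: 10.88
position: [607.7, -99.5, 95.3]
tool_rot: [[-0.133, 0.991, -0.001], [0.991, 0.133, -0.0], [-0.0, -0.001, -1.0]]
force: [-1.3, -5.3, 1.7]
gripper_width: 0.005
```

```bash
python3 look.py 8; python3 go.py 0 -70 95
```

```text
t 10.9833 lathe tcp [[ -1.1 -88.6]] [607.8 -98.6  95.2] F [-1.1 -1.2 -1. ] grip 0.005
tool yaw 97.65 lathe x in fit 97.5380662331831 tilt [-4.0e-04  1.6e-03 -1.0e+00]
goal [606.4 -80.   95. ] tool offset mm [18.6  1.1  0.2]
```

View pics/side8.png

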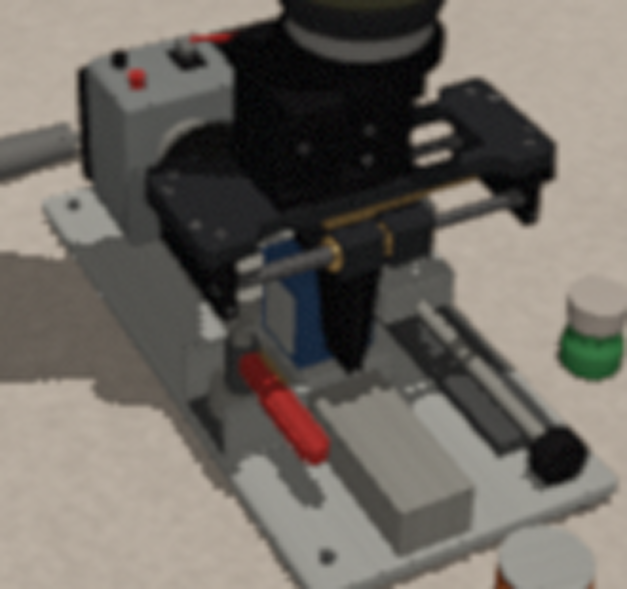

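apply_moves --series '[{"angular": [0,0,0],"offset": [0.004,0,0],"fingers": 255},{"angular": [0,0,0],"offset": [0.003,0,0],"fingers": 255},{"angular": [0,0,0],"offset": [0.003,0,0],"fingers": 255},{"angular": [0,0,0],"offset": [0.002,0,0],"fingers": 255}]'

```text
time_s: 11.32
position: [606.3, -87.7, 95.2]
tool_rot: [[-0.133, 0.991, -0.0], [0.991, 0.133, 0.0], [0.0, -0.0, -1.0]]
force: [-0.5, -4.5, -0.3]
gripper_width: 0.003
```

apply_moves --series '[{"angular": [0,0,0],"offset": [0.002,0,0],"fingers": 255},{"angular": [0,0,0],"offset": [0.002,0,0],"fingers": 255}]'

```text
time_s: 11.48
position: [605.7, -84.0, 95.2]
tool_rot: [[-0.133, 0.991, -0.0], [0.991, 0.133, -0.0], [-0.0, -0.0, -1.0]]
force: [-1.2, -5.1, -1.2]
gripper_width: 0.005
```

apply_moves --series '[{"angular": [0,0,0],"offset": [0.002,0,0],"fingers": 255},{"angular": [0,0,0],"offset": [0.002,0,0],"fingers": 255}]'

```text
time_s: 11.65
position: [605.2, -80.0, 95.2]
tool_rot: [[-0.133, 0.991, -0.0], [0.991, 0.133, -0.0], [-0.0, -0.0, -1.0]]
force: [-1.4, -4.8, 0.3]
gripper_width: 0.003
```

apply_moves --series '[{"angular": [0,0,0],"offset": [0.002,0,0],"fingers": 255},{"angular": [0,0,0],"offset": [0.002,0,0],"fingers": 255}]'

```text
time_s: 11.82
position: [604.6, -76.0, 95.2]
tool_rot: [[-0.133, 0.991, -0.0], [0.991, 0.133, -0.0], [0.0, -0.0, -1.0]]
force: [-2.2, -4.1, 0.6]
gripper_width: 0.001
```

apply_moves --series '[{"angular": [0,0,0],"offset": [0.002,0,0],"fingers": 255},{"angular": [0,0,0],"offset": [0.002,0,0],"fingers": 255}]'

```text
time_s: 11.98
position: [604.1, -72.6, 95.2]
tool_rot: [[-0.133, 0.991, -0.0], [0.991, 0.133, -0.002], [-0.002, -0.0, -1.0]]
force: [-1.6, -11.6, -1.9]
gripper_width: 0.004
```

Contact rising; press gently to confirm the stop.

apply_moves --series '[{"angular": [0,0,0],"offset": [0.0015,0,0],"fingers": 255},{"angular": [0,0,0],"offset": [0,0,0],"fingers": 255}]'

```text
time_s: 12.15
position: [604.2, -72.6, 95.3]
tool_rot: [[-0.134, 0.991, 0.001], [0.991, 0.134, -0.005], [-0.005, -0.0, -1.0]]
force: [-0.9, -12.6, -1.0]
gripper_width: 0.001
```

apply_moves --series '[{"angular": [0,0,0],"offset": [0.0015,0,0],"fingers": 255},{"angular": [0,0,0],"offset": [0,0,0],"fingers": 255}]'

```text
time_s: 12.32
position: [604.1, -72.5, 95.3]
tool_rot: [[-0.133, 0.991, 0.001], [0.991, 0.133, -0.007], [-0.007, 0.0, -1.0]]
force: [0.2, -16.1, -2.5]
gripper_width: -0.0
```

```bash
python3 look.py 9; python3 go.py 0 -70 95
```

```text
t 12.4167 lathe tcp [[ -1.3 -62.3]] [604.2 -72.6  95.3] F [ -0.8 -15.1  -2.8] grip 0.006
tool yaw 97.65 lathe x in fit 97.5380662331831 tilt [ 0.001  -0.0067 -1.    ]
goal [606.4 -80.   95. ] tool offset mm [-7.7  1.2  0.4]
```

View pics/side9.png

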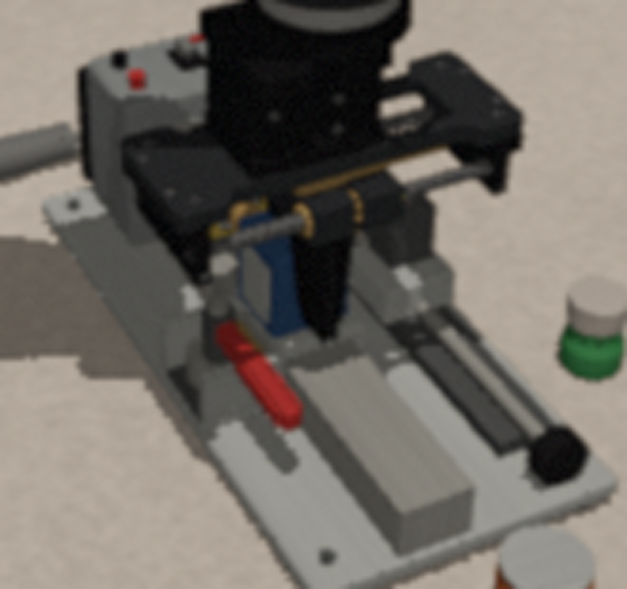

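View pics/top9.png

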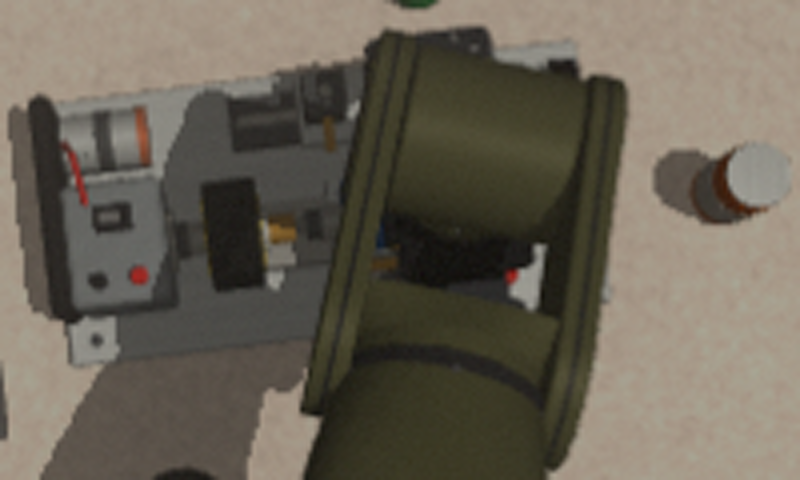

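apply_moves --series '[{"angular": [0,0,0],"offset": [0.0025,0,0],"fingers": 255},{"angular": [0,0,0],"offset": [0.0025,0,0],"fingers": 255},{"angular": [0,0,0],"offset": [0,0,0],"fingers": 255}]'

```text
time_s: 12.67
position: [604.2, -72.3, 95.5]
tool_rot: [[-0.134, 0.991, 0.003], [0.991, 0.134, -0.016], [-0.017, 0.001, -1.0]]
force: [1.4, -32.5, -6.2]
gripper_width: 0.005
```

apply_moves --series '[{"angular": [0,0,0],"offset": [-0.01,0,0],"fingers": 255},{"angular": [0,0,0],"offset": [-0.01,0,0],"fingers": 255},{"angular": [0,0,0],"offset": [-0.01,0,0],"fingers": 255},{"angular": [0,0,0],"offset": [-0.01,0,0],"fingers": 255},{"angular": [0,0,0],"offset": [0,0,0],"fingers": 255},{"angular": [0,0,0],"offset": [0,0,0],"fingers": 255},{"angular": [0,0,0],"offset": [0,0,0],"fingers": 255}]'

```text
time_s: 13.25
position: [608.5, -103.4, 95.2]
tool_rot: [[-0.133, 0.991, -0.0], [0.991, 0.133, 0.001], [0.001, 0.0, -1.0]]
force: [0.2, -0.7, 0.6]
gripper_width: 0.005
```

```bash
python3 look.py 10; python3 go.py -12 -94 83
```

```text
t 13.35 lathe tcp [[ -1.  -93.3]] [ 608.5 -103.3   95.2] F [0.3 0.2 0.1] grip 0.005
tool yaw 97.66 lathe x in fit 97.5380662331831 tilt [-1.e-04  3.e-04 -1.e+00]
goal [ 597.7 -105.4   83. ] tool offset mm [ -0.6 -11.   12.3]
```

View pics/side10.png

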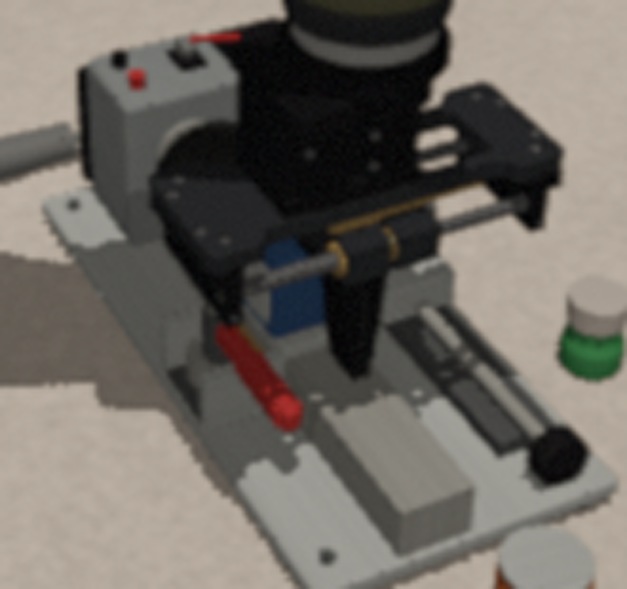

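```bash
python3 - <<'E'
import numpy as np
px,py,r,hx,hy=-43,-32,62,8,9
cur=np.array([-1.,-93.3])
for a in [0,.15,.3,.45,.6,.75,.9,1.05,1.2,1.35,1.5,1.6,1.7,1.8]:
    d=np.array([-np.sin(a),-np.cos(a)]); n=np.array([np.cos(a),-np.sin(a)])
    q=np.array([px,py])+r*d+n*(7+hx*abs(np.cos(a))+hy*abs(np.sin(a)))
    print(a,q.round(1),"toolx",(q-cur)[1].round(1),"tooly",(q-cur)[0].round(1)); cur=q
E
```

```text
0 [-28. -94.] toolx -0.7 tooly -27.0
0.15 [-36.2 -95.7] toolx -1.7 tooly -8.2
0.3 [-44.8 -96.3] toolx -0.6 tooly -8.6
0.45 [-53.7 -95.7] toolx 0.6 tooly -8.9
0.6 [-62.6 -93.7] toolx 2.0 tooly -8.9
0.75 [-71.4 -90.3] toolx 3.4 tooly -8.8
0.9 [-79.7 -85.4] toolx 4.9 tooly -8.4
1.05 [-87.4 -79.1] toolx 6.3 tooly -7.7
1.2 [-94.2 -71.5] toolx 7.6 tooly -6.7
1.35 [-99.7 -62.7] toolx 8.8 tooly -5.5
1.5 [-103.7  -52.9] toolx 9.8 tooly -4.0
1.6 [-105.4  -46.4] toolx 6.5 tooly -1.8
1.7 [-106.7  -40.8] toolx 5.6 tooly -1.2
1.8 [-107.4  -35. ] toolx 5.8 tooly -0.7
```

apply_moves --series '[{"angular": [0,0,0],"offset": [0,-0.004,0.0055],"fingers": 255},{"angular": [0,0,0],"offset": [0,-0.004,0.0055],"fingers": 255},{"angular": [0,0,0],"offset": [0,0,0],"fingers": 255},{"angular": [0,0,0],"offset": [0,-0.006,0],"fingers": 255},{"angular": [0,0,0],"offset": [0,-0.005,0],"fingers": 255},{"angular": [0,0,0],"offset": [0,-0.005,0],"fingers": 255},{"angular": [0,0,0],"offset": [0,-0.003,0],"fingers": 255}]'

```text
time_s: 13.93
position: [581.3, -107.6, 84.5]
tool_rot: [[-0.132, 0.991, 0.001], [0.991, 0.132, -0.0], [-0.0, 0.001, -1.0]]
force: [2.6, 0.3, 0.7]
gripper_width: 0.01
```

Contact with the lever; follow the arc.

apply_moves --series '[{"angular": [0,0,0],"offset": [-0.001,-0.0042,0],"fingers": 255},{"angular": [0,0,0],"offset": [-0.0008,-0.0042,0],"fingers": 255},{"angular": [0,0,0],"offset": [-0.0003,-0.0043,0],"fingers": 255},{"angular": [0,0,0],"offset": [-0.0003,-0.0043,0],"fingers": 255},{"angular": [0,0,0],"offset": [0.0003,-0.0044,0],"fingers": 255},{"angular": [0,0,0],"offset": [0.0003,-0.0044,0],"fingers": 255},{"angular": [0,0,0],"offset": [0.001,-0.0044,0],"fingers": 255},{"angular": [0,0,0],"offset": [0.001,-0.0044,0],"fingers": 255}]'

```text
time_s: 14.6
position: [547.3, -112.1, 84.5]
tool_rot: [[-0.133, 0.991, 0.001], [0.991, 0.133, -0.0], [-0.001, 0.001, -1.0]]
force: [3.5, 1.9, 1.3]
gripper_width: 0.007
```

```bash
python3 look.py 11; python3 go.py -71.4 -90.3 84
```

```text
t 14.7 lathe tcp [[-63.5 -93.9]] [ 546.6 -112.1   84.4] F [ 1.2 -0.3  2.2] grip 0.003
tool yaw 97.64 lathe x in fit 97.5380662331831 tilt [-9.e-04 -6.e-04 -1.e+00]
goal [ 538.3 -109.5   84. ] tool offset mm [ 3.7 -7.9  0.4]
```

View pics/side11.png

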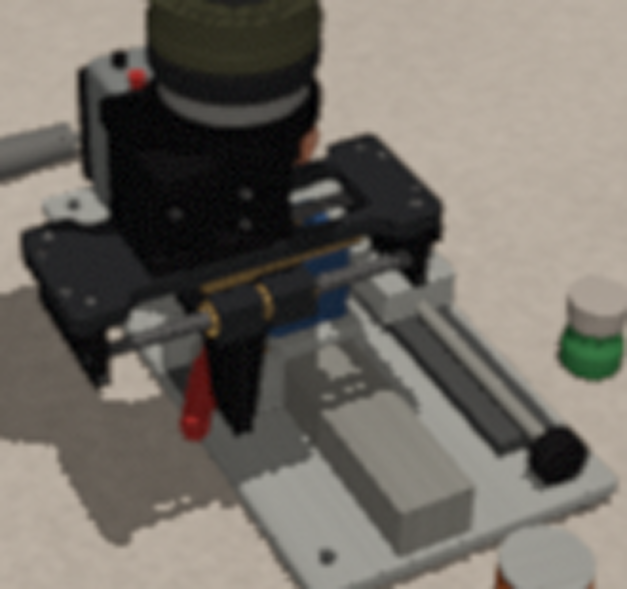

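apply_moves --series '[{"angular": [0,0,0],"offset": [0.0017,-0.0044,0],"fingers": 255},{"angular": [0,0,0],"offset": [0.0018,-0.0044,0],"fingers": 255},{"angular": [0,0,0],"offset": [0.0024,-0.0042,0],"fingers": 255},{"angular": [0,0,0],"offset": [0.0025,-0.0042,0],"fingers": 255},{"angular": [0,0,0],"offset": [0.0031,-0.0038,0],"fingers": 255},{"angular": [0,0,0],"offset": [0.0032,-0.0038,0],"fingers": 255},{"angular": [0,0,0],"offset": [0.0038,-0.0033,0],"fingers": 255},{"angular": [0,0,0],"offset": [0.0038,-0.0033,0],"fingers": 255}]'

```text
time_s: 15.37
position: [514.8, -94.9, 84.9]
tool_rot: [[-0.133, 0.991, 0.006], [0.991, 0.133, -0.003], [-0.004, 0.005, -1.0]]
force: [10.1, -3.8, -2.0]
gripper_width: 0.004
```

apply_moves --series '[{"angular": [0,0,0],"offset": [0.0044,-0.0028,0],"fingers": 255},{"angular": [0,0,0],"offset": [0.0044,-0.0028,0],"fingers": 255},{"angular": [0,0,0],"offset": [0.0045,-0.002,0],"fingers": 255}]'

```text
time_s: 15.62
position: [506.3, -83.8, 85.3]
tool_rot: [[-0.133, 0.991, 0.008], [0.991, 0.133, -0.006], [-0.007, 0.007, -1.0]]
force: [11.0, -9.2, -4.5]
gripper_width: 0.003
```

```bash
python3 look.py 12; python3 go.py -103.7 -53 84
```

```text
t 15.7167 lathe tcp [[-100.8  -59.6]] [505.2 -82.9  85.1] F [ 5.5 -3.9 -0.6] grip 0.002
tool yaw 97.67 lathe x in fit 97.5380662331831 tilt [ 0.0043 -0.0038 -1.    ]
goal [501.4 -76.8  84. ] tool offset mm [ 6.6 -2.9  1. ]
```

View pics/side12.png

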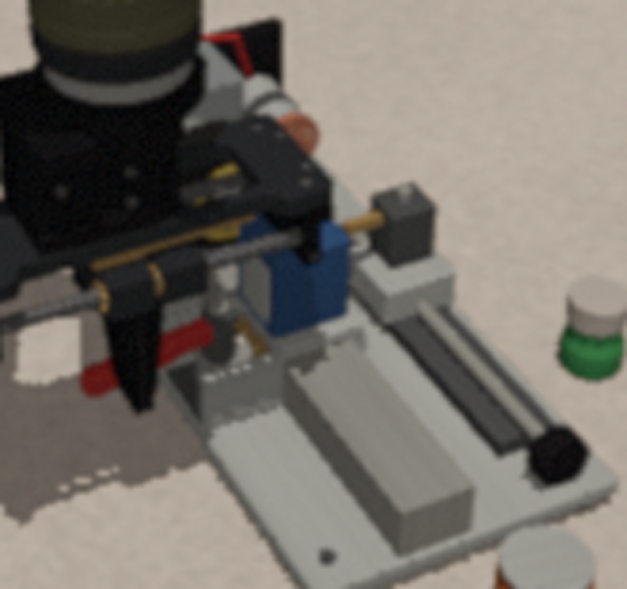

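apply_moves --series '[{"angular": [0,0,0],"offset": [0.0045,-0.001,0],"fingers": 255},{"angular": [0,0,0],"offset": [0.0045,-0.001,0],"fingers": 255},{"angular": [0,0,0],"offset": [0.003,0,0],"fingers": 255}]'

```text
time_s: 15.97
position: [501.8, -73.2, 85.2]
tool_rot: [[-0.134, 0.991, 0.005], [0.991, 0.134, -0.008], [-0.009, 0.004, -1.0]]
force: [6.8, -12.4, -2.6]
gripper_width: 0.002
```

apply_moves --series '[{"angular": [0,0,0],"offset": [0.003,0,0],"fingers": 255},{"angular": [0,0,0],"offset": [0.003,0,0],"fingers": 255}]'

```text
time_s: 16.13
position: [500.6, -67.8, 85.2]
tool_rot: [[-0.134, 0.991, 0.003], [0.991, 0.134, -0.009], [-0.01, 0.002, -1.0]]
force: [4.6, -14.6, 0.0]
gripper_width: 0.005
```

apply_moves --series '[{"angular": [0,0,0],"offset": [0.002,0,0],"fingers": 255},{"angular": [0,0,0],"offset": [0.002,0,0],"fingers": 255}]'

```text
time_s: 16.3
position: [500.1, -64.0, 85.2]
tool_rot: [[-0.134, 0.991, 0.003], [0.991, 0.134, -0.009], [-0.01, 0.002, -1.0]]
force: [4.8, -14.3, 0.4]
gripper_width: 0.006
```

```bash
python3 look.py 13; python3 go.py -103.7 -53 84
```

```text
t 16.4 lathe tcp [[-103.3  -39.5]] [500.  -63.4  85.2] F [  5.  -10.4  -0. ] grip 0.006
tool yaw 97.7 lathe x in fit 97.5380662331831 tilt [ 0.0029 -0.0078 -1.    ]
goal [501.4 -76.8  84. ] tool offset mm [-13.5  -0.4   1.3]
```

View pics/side13.png

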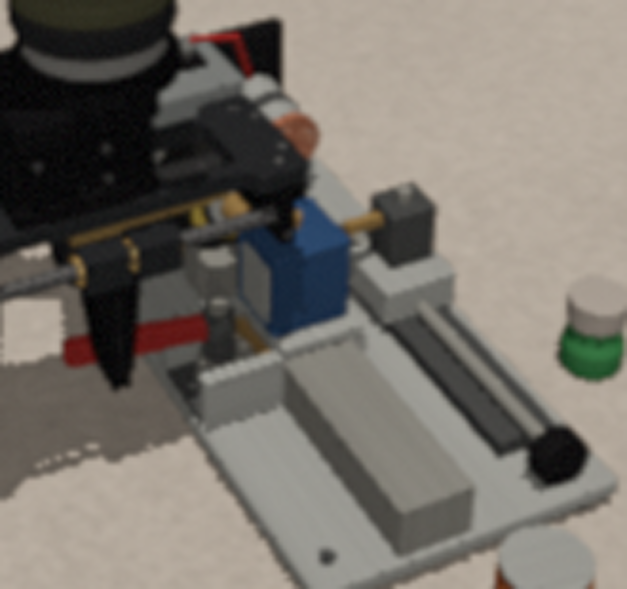

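apply_moves --series '[{"angular": [0,0,0],"offset": [0.002,0,0],"fingers": 255},{"angular": [0,0,0],"offset": [0.002,0,0],"fingers": 255}]'

```text
time_s: 16.57
position: [499.9, -62.0, 85.4]
tool_rot: [[-0.136, 0.991, 0.004], [0.991, 0.136, -0.015], [-0.015, 0.002, -1.0]]
force: [6.0, -26.5, -2.3]
gripper_width: 0.006
```

apply_moves --series '[{"angular": [0,0,0],"offset": [0.002,0,0],"fingers": 255},{"angular": [0,0,0],"offset": [0,0,0],"fingers": 255}]'

```text
time_s: 16.73
position: [499.9, -61.7, 85.5]
tool_rot: [[-0.136, 0.991, 0.005], [0.99, 0.136, -0.018], [-0.019, 0.002, -1.0]]
force: [6.0, -27.0, -3.7]
gripper_width: 0.007
```

Stop reached. Back off (−y), rise, move clear.

apply_moves --series '[{"angular": [0,0,0],"offset": [-0.008,0,0],"fingers": 255},{"angular": [0,0,0],"offset": [-0.01,0,0],"fingers": 255},{"angular": [0,0,0],"offset": [-0.01,0,0],"fingers": 255},{"angular": [0,0,0],"offset": [0,0,-0.03],"fingers": 255},{"angular": [0,0,0],"offset": [0,0,-0.03],"fingers": 255},{"angular": [0,0,0],"offset": [0,0,-0.03],"fingers": 255},{"angular": [0,0,0],"offset": [0,-0.03,-0.03],"fingers": 255},{"angular": [0,0,0],"offset": [0,-0.04,0],"fingers": 255},{"angular": [0,0,0],"offset": [0,-0.04,0],"fingers": 255},{"angular": [0,0,0],"offset": [0,0,0],"fingers": 255}]'

```text
time_s: 17.57
position: [387.5, -96.0, 201.8]
tool_rot: [[-0.132, 0.991, -0.005], [0.991, 0.132, 0.001], [0.001, -0.005, -1.0]]
force: [0.8, 1.2, -1.2]
gripper_width: 0.002
```

apply_moves --series '[{"angular": [0,0,0],"offset": [0,0,0],"fingers": 255},{"angular": [0,0,0],"offset": [0,0,0],"fingers": 255},{"angular": [0,0,0],"offset": [0,0,0],"fingers": 255},{"angular": [0,0,0],"offset": [0,0,0],"fingers": 255}]'

```text
time_s: 17.9
position: [394.2, -96.5, 203.6]
tool_rot: [[-0.133, 0.991, -0.001], [0.991, 0.133, 0.0], [0.001, -0.001, -1.0]]
force: [-0.1, 0.1, 0.6]
gripper_width: 0.002
```

```bash
python3 look.py 14; python3 go.py
```

```text
t 18.0 lathe tcp [[-212.5  -58.5]] [394.2 -96.5 203.5] F [ 0.4 -0.1 -0.3] grip 0.003
tool yaw 97.67 lathe x in fit 97.5380662331831 tilt [-1.2e-03  5.0e-04 -1.0e+00]
```

View pics/side14.png

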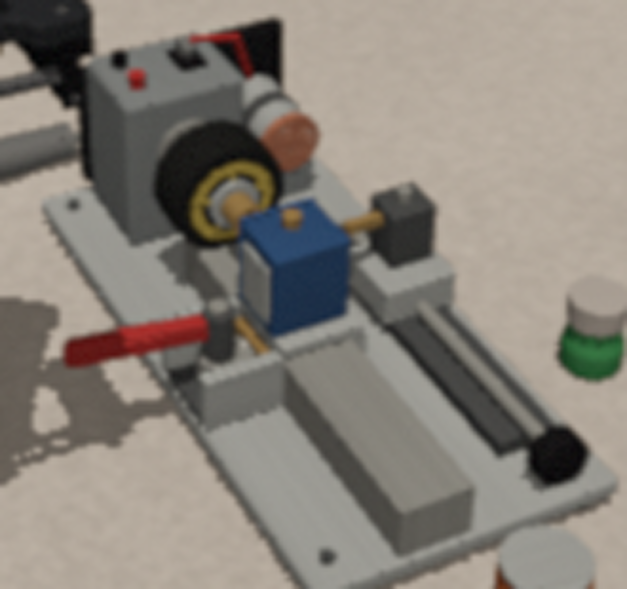

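View pics/top14.png

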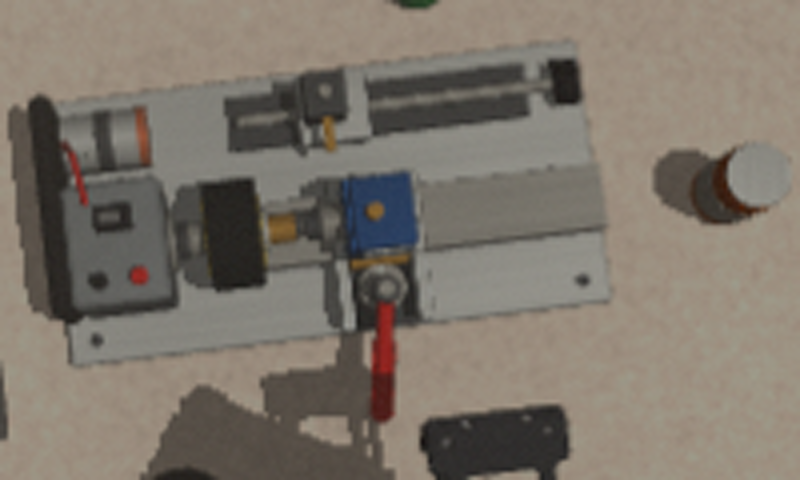

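View pics/topf14.png

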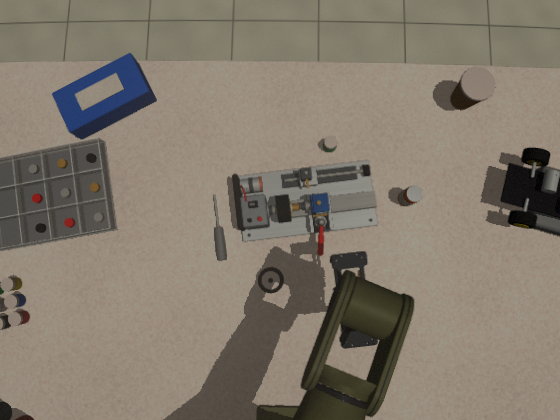

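```bash
python3 -c "
from workcell import job_done; print(job_done())"
```

```text
the job is handed in; nothing more can be done
None
```

The wheel is supported and locked, and the job is handed in at about 18 s of the 72 s allowed. `job_done` gave no verdict.

**What I did:** I used closed fingertips throughout.
- I pushed the lever round to the cam's low point, where it met a solid stop at about 15 N.
- I pushed the tailstock forward about 58 mm at roughly 4–5 N until it met a solid stop. It did not move when I raised the push to 32 N, so I took it as seated.
- I swung the lever back over to its end stop at about 27 N, then backed off and moved clear.

**Last checks:**
- The final pictures show the cone in the brass arbor end and the lever slightly past the front, which I estimate at about 1.7 rad.
- The jar, oil can, spare tyre and driver are at the same pixels as at the start.
- Wrist force was about 0 after moving clear.

**What I could not confirm:**
- Seating within 2.5 mm rests on the solid stop and the pictures; I did not measure it directly.
- The side camera disagreed with the top camera and the robot by about 2–4 pixels. I relied on the top view and on contact force for the fine positions.

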